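Close the bridge drilling jig

TASK

First check the thickness of the black bridge blank in the drilling jig: push the gauge's red knob down until its sprung foot rests on the blank and is clearly pushed in, hold it a moment, then let it spring back up. Then take the loose aluminium drill plate by its orange handle, fit its two holes over the jig's dowels so that it lies flat on the wooden block, and press it down with about 20 N; finish like that, still holding the handle and keeping the plate pressed down for drilling. Leave the blank in its channel and the other things where they lie.

Things in the scene. Friction and masses are not known exactly. Their poses are not given: they have to be found in the camera images.
- jig: Fixed drilling jig; origin under its plywood base board (12 mm thick, x -75 to 75 mm, y -74 to 158 mm), below the middle of a dark wooden block, 120 (x) by 90 mm (y), top 40 mm above the worktop. A channel 33 mm wide, 11 mm deep runs along y through the block. At the +y end (y 85 to 150 mm) a grey gauge column with bracket stands 98 mm tall.
- jig_seat (a point): Middle of the block's top face, half-way between its two steel dowels, 40 mm above the worktop; axes as the jig's. The dowels stand on the block at x = -42 and +42 mm, y = 0: 12 mm thick, 24 mm tall above the block, the upper 11 mm tapering to 6 mm thick at the tip.
- jig_blank_place (a point): Where the middle of the blank belongs, lying in the channel (34 mm above the worktop, at y = +40 mm of the jig).
- gauge_top (a point): Centre of the top of the gauge's red round push knob (36 mm wide), at jig x = 0, y = +100 mm, 150 mm above the worktop when up; it moves with the gauge. Push it straight down.
- gauge (a joint): Gauge plunger travel in m: 0 up (rest), 0.032 fully down at its stop. A spring pushes it back up (about 4 N at the top, 6 N at the stop, plus up to 4 N from the foot's own spring); let go, it returns to 0.
- gauge_foot (a joint): The gauge's reading in m: how far the sprung steel foot has been pushed up into the plunger by what it rests on; 0 hanging free, at most 0.012. With the blank below, the foot touches after about 0.022 of plunger travel and reads about 0.010 with the plunger at its stop.
- gauge_foot_face (a point): Centre of the underside of the gauge's round foot (18 mm wide), 61 mm above the worktop when the gauge is up.
- blank_mid (a point): Centre of the black bridge blank, a loose strip 30 x 160 x 10 mm, long along the jig's y, lying in the channel and on under the gauge foot; its top lies 39 mm above the worktop, 1 mm below the block top.
- plate_handle (a point): Grasp point of the loose drill plate: middle of its orange upright handle, 45 mm above the plate's underside. The handle is 24 mm thick along the plate's x, 40 mm long along its y, and reaches from 18 to 61 mm above the underside; grip it across x.
- plate: Loose aluminium drill plate, 120 mm (x) by 90 mm (y), 18 mm thick, 0.3 to 0.5 kg, with four small brass bushings and two round through holes, 15 mm wide, at x = -42 and +42 mm, y = 0. Origin: centre of its underside. It starts flat on the worktop. Turned by half a turn it fits just as well.
- plate_under (a point): Centre of the drill plate's underside; axes as the plate's, x runs through both holes.
- screwdriver_mid (a point): Bystander: yellow screwdriver, 29 x 200 x 31 mm. Its middle, half-way up. Leave it.
- glue_bottle_mid (a point): Bystander: small yellow bottle with black cap, 54 mm wide, 124 mm tall. Its middle, half-way up. Leave it.
- tin_mid (a point): Bystander: round tin with blue lid, 72 mm wide, 28 mm tall. Its middle, half-way up. Leave it.
Mind the look-alikes: they are no part of the job. Leave any green look-alike of the plate alone.

How it is judged:
By the outcome, as a careful person would: the job done as asked, in the order asked, and still so for the second after the job is handed in, while the arm keeps its last pose, push and grip.
It also fails if it takes over 53 s, if anything falls off the work surface, if the arm or the gripper's body presses on something with over 40 N, if the wrist force passes 120 N, or if a joint passes its speed limit or range.

ROBOT

A 7-joint arm with a two-finger parallel gripper is mounted at the origin on a cart in front of the work surface, level with it; the furniture and walls round the work are solid. World frame = base frame: x ahead of the robot, y to its left, z up, the work surface at z = 0. Lengths are in m, angles in rad, forces in N, time in s.
With the tool pointing down it reaches from about 0.4 to 0.85 m from the base axis. Payload 10.4 kg.
Tool frame: the origin (TCP) lies on the centre line of the jaws, within the pads' length; the fingertips stand 14 mm ahead of it and the grasp point (between the pads) lies 5 mm behind it; y points along the fingers, x is the direction in which the jaws open and shut, and the axes are right-handed (so a half turn about y gives the same grasp; the last joint's range is limited). The gripper opens to 85 mm and grips with 20 to 120 N. Pads are 22 mm wide; open, the fingers measure 114 mm over their backs; the gripper's body (76 mm by 85 mm) begins 54 mm behind the grasp point. The pads swing forward as they close: fully open they stand 13 mm farther back than shut.
Start: joints at [-1.338, 0.332, -0.065, 1.46, 0.022, 1.35, -0.088], TCP at [0.158, 0.605, 0.245] pointing down, gripper open.
Joint ranges: [-2.6, 2.6], [-0.5, 2.12], [-1.47, 1.34], [0.16, 2.42], [-1.27, 4.41], [0.06, 2.06], [-2.6, 2.6]. Speed limits (rad/s): [2.22, 2.22, 2.79, 2.79, 3.14, 3.14, 3.14].

INTERFACE

Orientations are given as [roll, pitch, yaw] about the fixed x, y, z axes, in that order (R = Rz(yaw) Ry(pitch) Rx(roll)).
In Python, from cell import r gives the robot as it stands. The module is installed in compiled form; this text tells all that it offers.
- The arm moves only by the tool send_rows, never from a script. Its argument "motion" is a list of rows, each a list of 3 entries, a list of its own where there are three numbers: the gripper's target within -1 to 1 (fully open at 1, half-way at 0, shut at -1), then the shift along the tool's x, y, z as a fraction of full scale, then the turn, a rotation vector about the tool's x, y, z as a fraction of full scale. In form: [[gripper, [dx, dy, dz], [wx, wy, wz]], ...]. A call has 1 to 8 rows; each row is the pose to reach, as a shift and turn from the pose commanded when the call began, along the tool's axes at that moment, turning the shorter way round; what a row does not reach only later rows make up. Full scale, the value 1, is 0.4 m for a shift and 180 degrees for a turn. A row lasts 1/8 s, in which the tool goes at most 62.5 mm and 10.7 degrees, less where a joint would pass 70% of its speed; a pose out of reach is approached as far as the arm can. A call with a number of a shift or a turn outside -1 to 1 is refused whole. A call with a gripper value outside its range is refused whole. The fingers move at their own pace and stop on an object; the grip force is fixed at half the most. Time passes only in rows, so rows that repeat a pose let the fingers close. It gives the time, the measured TCP pose, the force and the opening at its end, in the units of the state.
- r.get_state(): the state, without advancing time (a new reading comes with each control period).
- r.camera(name): name is "scene" or "top"; returns a dict with "image" (400x640x3 uint8, red, green, blue), "camera_matrix" (3x3 intrinsics, pixels), "eye" and "rotation" of the camera in the world. Camera axes: x right, y up, looking along -z (the intrinsics and any distortion apply to the point x, -y, -z); pixel columns grow to the right and rows downward; lengths in m; the calibration is good to about 2 mm. A picture is of the moment at which its call begins. There is no depth.
- r.job_done(): hands the job in, once; it reports no verdict.
Trained networks look in a picture, given as the dict that the camera call returned (one of the last four; its "shot" number tells which), for a name from the list of things; names that differ only in an ending like _2 or _b are one class to them, and where a whole thing is asked for, a point or a joint stands for the part that bears it (a point fixed in the world has none). Each returns a list of dicts, best first, with "confidence" (0 to 1); they miss things now and then, are a little off and sometimes report something else, mostly with a low value. They report only what shows in the picture. A call takes as long as a camera call. They do not tell look-alikes from the thing itself.
- r.spot_in(label, picture): "xyz" ([x, y, z] in m, in the coordinates of the camera as it stood for that picture, good to about 4 mm: the middle of the surface that is visible of it).
- r.regions_of(label, picture): "pixels" (400x640 bool, what is visible of it).
The state is a dict: "clock": time; "joint_pos": joint angles; "dq": joint speeds; "joint_torque": joint torques, N m; "ee_pos": TCP position; "tcp_rot": TCP orientation; "contact_force": force on the tool from outside, world axes, zero at the start; "wrist_torque": the same for the moment, N m; "finger_gap": finger opening in m.
Only numpy, scipy, OpenCV 4.12 (cv2) and the standard library are available. Lean on these libraries where they do the work, as an engineer would, in place of code of your own. Each camera call takes 0.05 s, during which the arm holds its last target.

## Working session

There is one attempt and no reset: what is moved stays moved. The work goes in short steps, Python scripts to look and compute and a tool call to move; the robot and the scene stay as the last step left them, time stands still between calls to the robot, and variables do not carry over. Pictures are saved under pics/ and viewed, and the job is handed in when it is done.

Besides the shell and the picture viewer there is one more tool, called after "Call:" as name(argument=value, ...), one argument or row to a line, values as JSON. send_rows: Moves the arm, as the interface text tells. Its arguments: {"type":"object","properties":{"motion":{"type":"array"}},"required":["motion"]}

```bash
mkdir -p pics
python3 - <<'E'
from cell import r
import cv2,json
s=r.get_state()
for k,v in s.items(): print(k,v)
for n in("scene","top"):
    p=r.camera(n); print(n,p["camera_matrix"],p["eye"],p["rotation"],[k for k in p])
    cv2.imwrite(f"pics/{n}0.png",p["image"][:,:,::-1])
    for l in ["jig","plate","plate_handle","plate_under","gauge_top","jig_seat","blank_mid","screwdriver_mid","glue_bottle_mid","tin_mid","gauge_foot_face"]:
        for d in r.spot_in(l,p):
            import numpy as np
            w=np.array(p["eye"])+np.array(p["rotation"])@np.array(d["xyz"])
            print(n,l,w.round(4),round(d["confidence"],2))
print(r.get_state()["clock"])
E
```

```text
clock 0.0
joint_pos [-1.33758811  0.33289152 -0.06470708  1.46094263  0.02160874  1.349902
 -0.08848615]
dq [-0.00026783 -0.00074562  0.00186631 -0.00020108 -0.00045646  0.00196623
  0.00058471]
joint_torque [-6.68136345e-04 -6.25433064e+01  4.87629231e-02 -3.91615248e+01
  1.61816902e-02  9.60735924e-03 -1.81097028e-05]
ee_pos [0.15805483 0.6043153  0.24450304]
tcp_rot [-1.57086950e+00  1.44573012e-03  1.31503153e+00]
contact_force [-0.58047476  0.29043084  0.54249343]
wrist_torque [ 0.00820612 -0.01612725 -0.00848753]
finger_gap 0.08523048633744626
scene [[369.29055754   0.         328.12356735]
 [  0.         369.29055754 202.24210933]
 [  0.           0.           1.        ]] [ 0.02336481 -0.17915268  0.8152305 ] [ 0.75022681 -0.00454807 -1.04144747] ['image', 'camera_matrix', 'eye', 'rotation', 'shot']
scene jig [1.0008 0.7982 1.7926] 0.92
scene plate [1.0905 0.888  1.8824] 0.66
scene plate_handle [1.0872 0.8847 1.8791] 0.75
scene plate_handle [0.993  0.7905 1.7849] 0.58
scene plate_under [0.9892 0.7867 1.7811] 0.98
scene plate_under [1.0878 0.8853 1.8797] 0.81
scene plate_unde
[... 740 characters left out ...]
op plate [2.5374 2.2945 3.5173] 0.93
top plate [2.5769 2.3339 3.5567] 0.83
top plate_handle [2.5365 2.2936 3.5164] 0.89
top plate_handle [2.5719 2.329  3.5518] 0.69
top plate_under [2.575  2.332  3.5548] 0.87
top plate_under [2.5346 2.2916 3.5144] 0.81
top gauge_top [2.301  2.0581 3.2809] 0.43
top jig_seat [2.5241 2.2812 3.504 ] 0.58
top blank_mid [2.492  2.249  3.4718] 0.93
top blank_mid [2.5329 2.2899 3.5127] 0.4
top screwdriver_mid [2.5273 2.2843 3.5071] 0.7
top screwdriver_mid [2.4943 2.2514 3.4742] 0.53
top glue_bottle_mid [2.5114 2.2684 3.4912] 0.76
top glue_bottle_mid [2.5737 2.3307 3.5535] 0.73
top glue_bottle_mid [2.5341 2.2912 3.514 ] 0.4
top tin_mid [2.5584 2.3154 3.5382] 0.72
1.2
```

View pics/scene0.png

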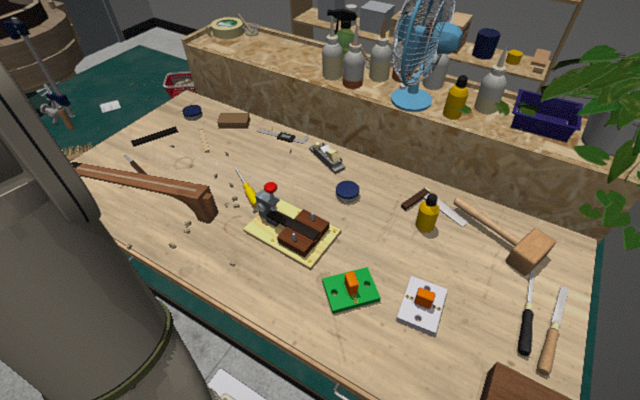

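View pics/top0.png

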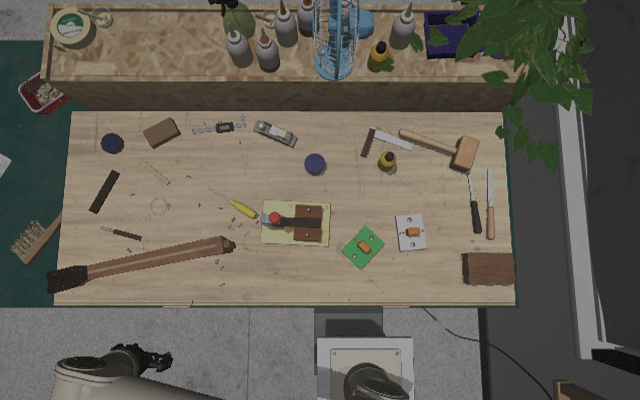

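```bash
cat > h.py <<'E'
import numpy as np, cv2, pickle
from scipy.spatial.transform import Rotation as Ro
def cam(p):
    return np.array(p["camera_matrix"]),np.array(p["eye"]),Ro.from_euler('xyz',p["rotation"]).as_matrix()
def proj(p,X):
    K,e,R=cam(p); c=(np.atleast_2d(X)-e)@R; c=c*[1,-1,-1]
    q=c@K.T; return q[:,:2]/q[:,2:]
def back(p,uv,z):
    K,e,R=cam(p); uv=np.atleast_2d(uv); d=np.c_[uv,np.ones(len(uv))]@np.linalg.inv(K).T
    d=(d*[1,-1,-1])@R.T; return e+d*((z-e[2])/d[:,2])[:,None]
def toworld(p,x):
    K,e,R=cam(p); return e+R@np.array(x)
E
python3 - <<'E'
from cell import r
from h import *
S={}
for n in("scene","top"):
    p=r.camera(n); S[n]=p; M={}
    for l in ["jig","plate","plate_handle","gauge_top","blank_mid","jig_seat"]:
        for d in r.spot_in(l,p): print(n,l,toworld(p,d["xyz"]).round(4),proj(p,toworld(p,d["xyz"])).round(1),round(d["confidence"],2))
    for l in ["jig","plate","gauge_top"]:
        M[l]=r.regions_of(l,p)
        for d in M[l]:
            y,x=np.nonzero(d["pixels"]); print("  mask",l,len(x),x.mean().round(1),y.mean().round(1),round(d["confidence"],2))
    S[n+"M"]=M
pickle.dump(S,open("s.pkl","wb"))
t=S["top"]["image"]; s=S["scene"]["image"]
cv2.imwrite("pics/ct.png",cv2.resize(t[190:275,250:440][:,:,::-1],None,fx=4,fy=4,interpolation=cv2.INTER_CUBIC))
cv2.imwrite("pics/cs.png",cv2.resize(s[170:340,235:460][:,:,::-1],None,fx=3.5,fy=3.5,interpolation=cv2.INTER_CUBIC))
print(r.get_state()["clock"])
E
```

```text
scene jig [0.5131 0.2206 0.0159] [[291.1 234.3]] 0.91
scene plate [ 0.4921 -0.1629  0.0202] [[421.8 305.2]] 0.82
scene plate [ 4.415e-01 -4.000e-04  1.390e-02] [[350.1 291.6]] 0.78
scene plate_handle [ 0.4397 -0.0029  0.0206] [[350.8 291.3]] 0.88
scene plate_handle [0.5311 0.2222 0.0445] [[293.6 223.1]] 0.32
scene gauge_top [0.5337 0.2877 0.1466] [[270.5 187. ]] 0.56
scene blank_mid [0.5309 0.2221 0.0433] [[293.6 223.4]] 0.75
scene jig_seat [0.5795 0.4142 0.023 ] [[250. 192.]] 0.67
scene jig_seat [0.5173 0.2205 0.0138] [[292.  233.8]] 0.59
  mask jig 3480 290.3 228.9 0.68
  mask jig 215 248.4 190.4 0.64
  mask plate 1943 422.1 305.6 0.71
  mask plate 1758 350.8 290.4 0.66
  mask gauge_top 150 271.4 190.1 0.68
top jig [0.5272 0.2316 0.0115] [[295.7 224.7]] 0.74
top plate [ 0.4987 -0.1597  0.0199] [[410.5 233. ]] 0.65
top plate [0.4505 0.0038 0.0213] [[362.7 247.1]] 0.56
top plate_handle [ 0.505  -0.1621  0.0156] [[410.9 231.2]] 0.85
top plate_handle [0.4511 0.0077 0.0178] [[361.4 247. ]] 0.77
top gauge_top [0.5345 0.2911 0.1541] [[273.7 217.8]] 0.56
top blank_mid [0.5357 0.2149 0.0429] [[300.2 221.2]] 0.58
top jig_seat [0.5267 0.2396 0.014 ] [[293.3 224.7]] 0.62
top jig_seat [ 0.5019 -0.1563  0.0171] [[409.3 232.1]] 0.42
  mask jig 2655 294.9 222.5 0.62
  mask plate 929 362.4 246.7 0.94
  mask plate 962 410.2 231.3 0.84
  mask gauge_top 86 273.6 216.8 0.55
2.2
```

View pics/ct.png

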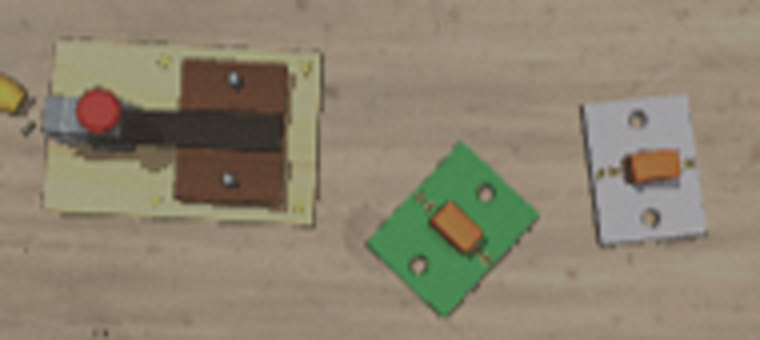

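View pics/cs.png

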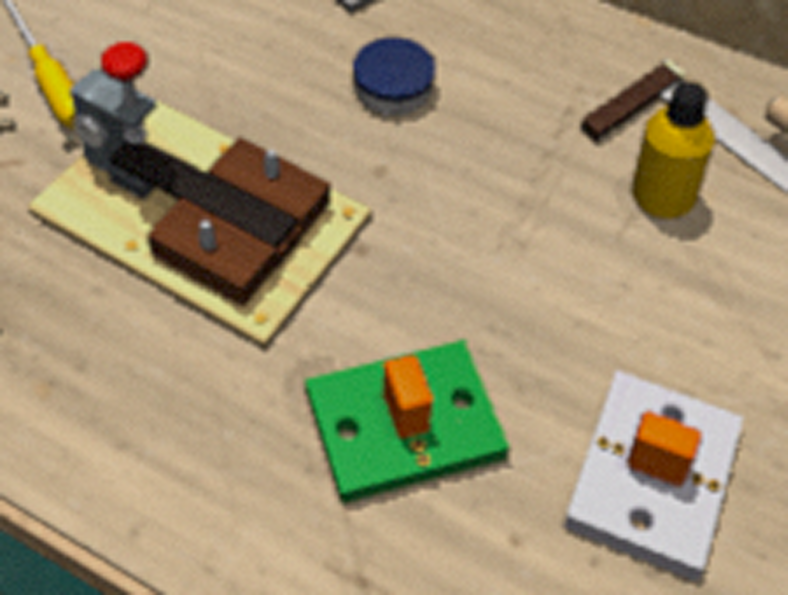

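```bash
cat > fit.py <<'E'
from h import *
from scipy.optimize import least_squares
S=pickle.load(open("s.pkl","rb"))
def px(c,n):
    c=np.array(c,float)
    return (c+.5)/4-.5+[250,190] if n=="top" else (c+.5)/3.5-.5+[235,170]
jt=dict(top=[((75,158,12),0)]*0+[((75,158,12),(57,38)),((75,-74,12),(322,52)),((-75,-74,12),(313,227)),((-75,158,12),(42,208)),((42,0,61),(236,78)),((-42,0,61),(229,180)),((0,100,150),(99,110))],
 scene=[((75,-74,12),(371,213)),((-75,-74,12),(266,346)),((-75,158,12),(30,209)),((42,0,64),(271,152)),((42,0,40),(272,177)),((-42,0,64),(205,221)),((-42,0,40),(208,250)),((0,100,150),(125,58))])
pt=dict(top=[((60,45,18),(583,105)),((60,-45,18),(688,96)),((-60,-45,18),(707,235)),((-60,45,18),(600,246)),((42,0,18),(638,119)),((-42,0,18),(651,217))],
 scene=[((60,45,18),(617,371)),((60,-45,18),(742,416)),((-60,-45,18),(701,562)),((-60,45,18),(568,518)),((42,0,18),(672,412)),((-42,0,18),(640,518))])
for nm,T in(("jig",jt),("plate",pt)):
  for cams in(["top"],["scene"],["top","scene"]):
    def f(v):
        R=Ro.from_euler('z',v[2]).as_matrix()
        return np.concatenate([(proj(S[c],np.array([a for a,_ in T[c]])/1000@R.T+[v[0],v[1],0])-np.array([px(b,c) for _,b in T[c]])).ravel() for c in cams])
    o=least_squares(f,[.5,0,0],loss="soft_l1")
    print(nm,cams,o.x.round(4)); 
    if len(cams)==2: print(f(o.x).reshape(-1,2).round(1).tolist())
E
python3 fit.py
```

```text
jig ['top'] [ 0.5323  0.1898 -0.0589]
jig ['scene'] [ 0.528   0.1884 -0.0524]
jig ['top', 'scene'] [ 0.5304  0.1895 -0.0579]
[[-0.1, 0.3], [0.6, 0.8], [0.4, 0.6], [0.1, 1.3], [-0.2, 0.6], [-0.1, 0.3], [0.1, 0.3], [0.9, -1.0], [-0.4, -0.8], [-0.8, -1.2], [0.4, 0.3], [0.4, -1.1], [0.4, 1.0], [0.1, -1.6], [0.0, -1.0]]
plate ['top'] [ 0.5022 -0.1611  0.0964]
plate ['scene'] [ 0.5015 -0.1612  0.1116]
plate ['top', 'scene'] [ 0.5019 -0.1611  0.1056]
[[-0.0, 0.2], [-0.3, -0.3], [-0.0, -0.1], [0.4, -0.1], [-0.1, 0.5], [0.1, 0.5], [-0.2, -0.5], [0.1, -0.1], [0.5, 1.9], [-0.5, -1.3], [0.1, 0.2], [0.2, -0.4]]
```

```bash
cat > plan.py <<'E'
from h import *
from cell import r
def plan(x,y,z,yaw):
    s=r.get_state(); R=Ro.from_euler('xyz',s["tcp_rot"]); T=Ro.from_euler('xyz',[-np.pi/2,0,yaw])
    d=R.inv().apply(np.array([x,y,z])-s["ee_pos"])/.4; w=(R.inv()*T).as_rotvec()/np.pi
    print("t",s["clock"],"pos",np.round(s["ee_pos"],4),"rot",np.round(s["tcp_rot"],4),"F",np.round(s["contact_force"],1),"gap",round(s["finger_gap"],4))
    print("shift",d.round(4).tolist(),"turn",w.round(4).tolist())
E
python3 -c "
from plan import *
plan(.536,.289,.2,-.058)"
```

```text
t 2.2 pos [0.1581 0.6047 0.2454] rot [-1.5708e+00 -1.0000e-04  1.3150e+00] F [-1.1 -0.7  0.1] gap 0.0854
shift [-0.5246, 0.1133, -1.1136] turn [-0.0, 0.437, 0.0]
```

Call:
send_rows(
  motion=[
    [-1,[-0.26,0.0,-0.56],[0,0.437,0]],
    [-1,[-0.26,0.0,-0.56],[0,0.437,0]],
    [-1,[-0.26,0.0,-0.56],[0,0.437,0]],
    [-1,[-0.52,0.0,-1],[0,0.437,0]],
    [-1,[-0.52,0.0,-1],[0,0.437,0]],
    [-1,[-0.52,0.05,-1],[0,0.437,0]],
    [-1,[-0.52,0.05,-1],[0,0.437,0]],
    [-1,[-0.52,0.1,-1],[0,0.437,0]],
  ],
)

```text
clock: 3.2
ee_pos: [0.4962, 0.2982, 0.2061]
tcp_rot: [-1.57, -0.003, -0.068]
contact_force: [-0.2, 1.1, -0.3]
finger_gap: 0.0
```

```bash
python3 -c "
from plan import *
plan(.5355,.289,.2,-.058)"
```

```text
t 3.2 pos [0.4962 0.2982 0.2061] rot [-1.5703 -0.0031 -0.0682] F [-0.2  1.1 -0.3] gap 0.0
shift [0.0996, 0.0156, -0.0163] turn [-0.0002, -0.0033, 0.001]
```

Call:
send_rows(
  motion=[
    [-1,[0.1,0.03,-0.016],[0,-0.003,0]],
    [-1,[0.1,0.06,-0.016],[0,-0.003,0]],
    [-1,[0.1,0.06,-0.016],[0,-0.003,0]],
  ],
)

```text
clock: 3.58
ee_pos: [0.5312, 0.2936, 0.1803]
tcp_rot: [-1.572, 0.002, -0.048]
contact_force: [-1.0, 0.3, 0.5]
finger_gap: 0.0
```

Run:
```python
from plan import *
plan(.5355,.289,.154,-.058)
p=r.camera("scene"); cv2.imwrite("pics/s1.png",cv2.resize(p["image"][90:270,190:400][:,:,::-1],None,fx=3.3,fy=3.3,interpolation=cv2.INTER_CUBIC))
```

```text
t 3.575 pos [0.5312 0.2936 0.1803] rot [-1.5718  0.0018 -0.0483] F [-1.   0.3  0.5] gap 0.0
shift [0.0115, 0.0656, -0.0109] turn [0.0003, 0.0031, -0.0006]
```

View pics/s1.png

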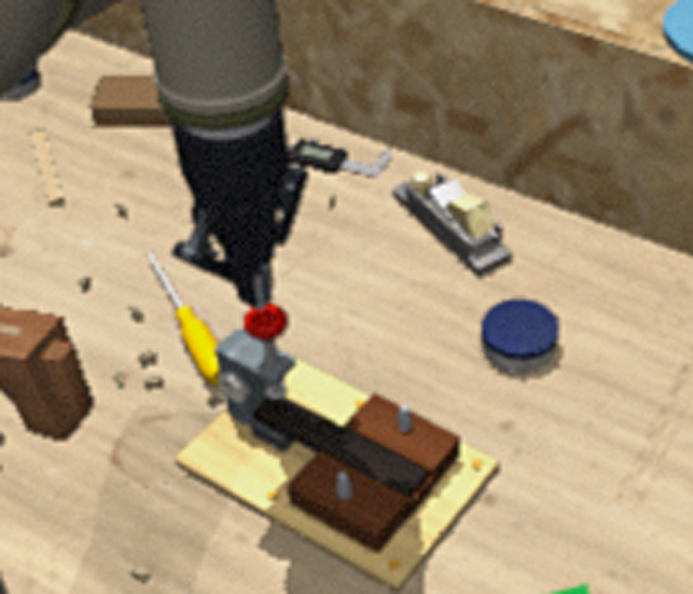

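Call:
send_rows(
  motion=[
    [-1,[0.0115,0.0,-0.011],[0,0.003,0]],
    [-1,[0.0115,0.03,-0.011],[0,0.003,0]],
    [-1,[0.0115,0.0656,-0.011],[0,0.003,0]],
    [-1,[0.0115,0.0656,-0.011],[0,0.003,0]],
  ],
)

```text
clock: 4.12
ee_pos: [0.5361, 0.2889, 0.154]
tcp_rot: [-1.571, 0.001, -0.058]
contact_force: [0.2, -0.5, 4.0]
finger_gap: -0.0001
```

Run:
```python
from plan import *
plan(.5355,.289,.14,-.058)
```

```text
t 4.125 pos [0.5361 0.2889 0.154 ] rot [-1.5714e+00  7.0000e-04 -5.7700e-02] F [ 0.2 -0.5  4. ] gap -0.0001
shift [-0.0016, 0.0351, 0.0003] turn [0.0002, 0.0001, -0.0002]
```

Call:
send_rows(
  motion=[
    [-1,[0,0.02,0],[0,0,0]],
    [-1,[0,0.03,0],[0,0,0]],
    [-1,[0,0.03,0],[0,0,0]],
  ],
)

```text
clock: 4.5
ee_pos: [0.5364, 0.289, 0.1431]
tcp_rot: [-1.571, 0.0, -0.058]
contact_force: [-1.2, -1.5, 5.2]
finger_gap: 0.0001
```

Call:
send_rows(
  motion=[
    [-1,[0,0.008,0],[0,0,0]],
    [-1,[0,0.016,0],[0,0,0]],
    [-1,[0,0.016,0],[0,0,0]],
  ],
)

```text
clock: 4.88
ee_pos: [0.5364, 0.289, 0.1372]
tcp_rot: [-1.57, 0.0, -0.058]
contact_force: [-2.0, -0.9, 8.0]
finger_gap: -0.0003
```

Call:
send_rows(
  motion=[
    [-1,[0,0.006,0],[0,0,0]],
    [-1,[0,0.011,0],[0,0,0]],
    [-1,[0,0.011,0],[0,0,0]],
    [-1,[0,0.011,0],[0,0,0]],
  ],
)

```text
clock: 5.38
ee_pos: [0.5365, 0.289, 0.1332]
tcp_rot: [-1.57, -0.0, -0.058]
contact_force: [-2.3, -1.7, 8.8]
finger_gap: -0.0003
```

Run:
```python
from plan import *
plan(.5355,.289,.14,-.058)
p=r.camera("scene"); cv2.imwrite("pics/s2.png",cv2.resize(p["image"][90:270,190:400][:,:,::-1],None,fx=3.3,fy=3.3,interpolation=cv2.INTER_CUBIC))
```

```text
t 5.375 pos [0.5365 0.289  0.1332] rot [-1.5702e+00 -2.0000e-04 -5.7800e-02] F [-2.3 -1.7  8.8] gap -0.0003
shift [-0.0025, -0.017, -0.0002] turn [-0.0002, 0.0001, 0.0001]
```

View pics/s2.png

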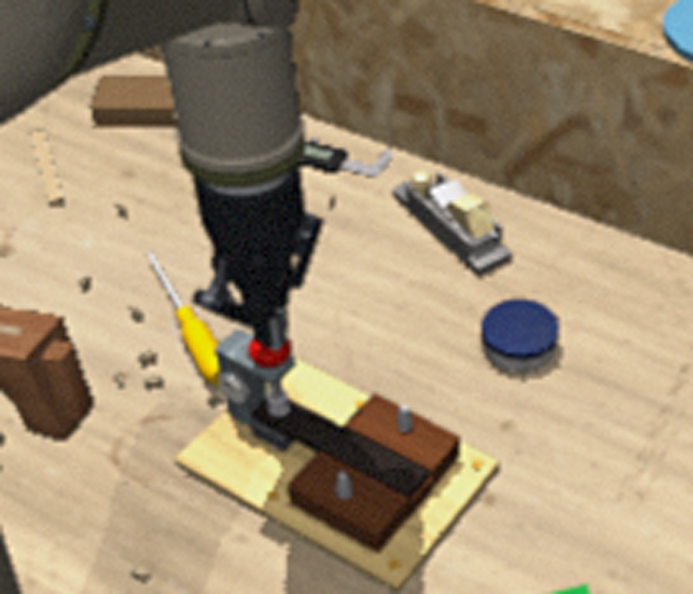

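The knob (crop 268,352) is down and the steel foot (278,405) rests on the blank. I'll push slightly further and hold.

Call:
send_rows(
  motion=[
    [-1,[0,0.004,0],[0,0,0]],
    [-1,[0,0.004,0],[0,0,0]],
    [-1,[0,0.004,0],[0,0,0]],
    [-1,[0,0.004,0],[0,0,0]],
    [-1,[0,0.004,0],[0,0,0]],
    [-1,[0,0.004,0],[0,0,0]],
    [-1,[0,0.004,0],[0,0,0]],
    [-1,[0,0.004,0],[0,0,0]],
  ],
)

```text
clock: 6.42
ee_pos: [0.5365, 0.2891, 0.1321]
tcp_rot: [-1.57, -0.0, -0.058]
contact_force: [-4.5, -2.1, 13.9]
finger_gap: -0.0001
```

Call:
send_rows(
  motion=[
    [-1,[0,-0.03,0],[0,0,0]],
    [-1,[0,-0.06,0],[0,0,0]],
    [-1,[0,-0.1,0],[0,0,0]],
    [-1,[0,-0.2,0],[0,0,0]],
    [-1,[0,-0.3,0],[0,0,0]],
    [0.3,[0,-0.3,0],[0,0,0]],
  ],
)

```text
clock: 7.18
ee_pos: [0.5375, 0.2895, 0.2542]
tcp_rot: [-1.567, -0.004, -0.058]
contact_force: [-0.2, 0.5, -0.9]
finger_gap: 0.0171
```

Run:
```python
from plan import *
# grasp point 5mm behind TCP: handle at z .045 -> TCP .040
plan(.502,-.161,.16,.10)
p=r.camera("scene"); cv2.imwrite("pics/s3.png",cv2.resize(p["image"][90:270,190:400][:,:,::-1],None,fx=3.3,fy=3.3,interpolation=cv2.INTER_CUBIC))
```

```text
t 7.175 pos [0.5375 0.2895 0.2542] rot [-1.5675 -0.0039 -0.0579] F [-0.2  0.5 -0.9] gap 0.0171
shift [-0.0244, 0.2317, -1.1302] turn [-0.001, -0.0503, 0.0013]
```

View pics/s3.png

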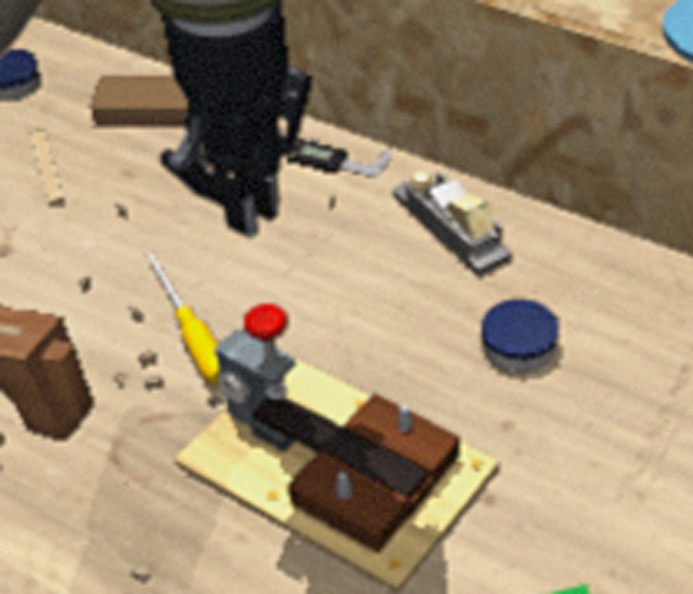

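Call:
send_rows(
  motion=[
    [0.4,[-0.02,0.0,-0.95],[0,-0.05,0]],
    [0.4,[-0.02,0.0,-0.95],[0,-0.05,0]],
    [0.4,[-0.02,0.0,-0.95],[0,-0.05,0]],
    [0.4,[-0.02,0.05,-0.95],[0,-0.05,0]],
    [0.4,[-0.02,0.1,-0.95],[0,-0.05,0]],
    [0.4,[-0.02,0.15,-0.95],[0,-0.05,0]],
    [0.4,[-0.02,0.2,-0.95],[0,-0.05,0]],
    [0.4,[-0.02,0.23,-1.0],[0,-0.05,0]],
  ],
)

```text
clock: 8.22
ee_pos: [0.5035, -0.1104, 0.1561]
tcp_rot: [-1.57, 0.004, 0.099]
contact_force: [0.7, 0.3, 0.2]
finger_gap: 0.0598
```

Run:
```python
from plan import *
plan(.502,-.161,.12,.10)
```

```text
t 8.225 pos [ 0.5035 -0.1104  0.1561] rot [-1.5701  0.004   0.0988] F [0.7 0.3 0.2] gap 0.0598
shift [-0.0158, 0.0901, -0.1257] turn [-0.0002, -0.0004, -0.0013]
```

Call:
send_rows(
  motion=[
    [0.4,[-0.016,0.0,-0.126],[0,-0.001,0]],
    [0.4,[-0.016,0.09,-0.126],[0,-0.001,0]],
    [0.4,[-0.016,0.09,-0.126],[0,-0.001,0]],
  ],
)

```text
clock: 8.6
ee_pos: [0.5015, -0.1603, 0.1199]
tcp_rot: [-1.57, 0.006, 0.102]
contact_force: [0.0, -0.6, 0.5]
finger_gap: 0.0597
```

Run:
```python
from plan import *
plan(.502,-.161,.041,.103)
p=r.camera("scene"); cv2.imwrite("pics/s4.png",cv2.resize(p["image"][200:350,330:500][:,:,::-1],None,fx=3.5,fy=3.5,interpolation=cv2.INTER_CUBIC))
```

```text
t 8.6 pos [ 0.5015 -0.1603  0.1199] rot [-1.5696  0.0062  0.1016] F [ 0.  -0.6  0.5] gap 0.0597
shift [0.0023, 0.1973, -0.002] turn [-0.0004, -0.0005, -0.002]
```

View pics/s4.png

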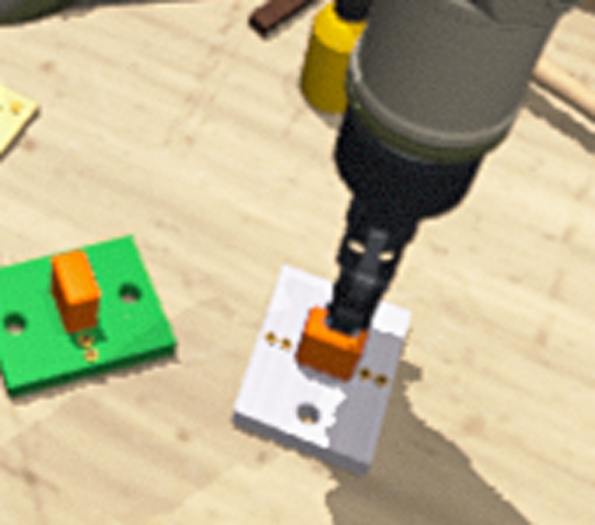

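Call:
send_rows(
  motion=[
    [0.4,[0.002,0.1,-0.002],[0,0,-0.002]],
    [0.4,[0.002,0.15,-0.002],[0,0,-0.002]],
    [0.4,[0.002,0.197,-0.002],[0,0,-0.002]],
    [0.4,[0.002,0.197,-0.002],[0,0,-0.002]],
  ],
)

```text
clock: 9.15
ee_pos: [0.5045, -0.1608, 0.0433]
tcp_rot: [-1.57, -0.005, 0.103]
contact_force: [-0.8, -0.5, -0.5]
finger_gap: 0.0598
```

Call:
send_rows(
  motion=[
    [-1,[0,0,0],[0,0,0]],
    [-1,[0,0,0],[0,0,0]],
    [-1,[0,0,0],[0,0,0]],
    [-1,[0,0,0],[0,0,0]],
    [-1,[0,0,0],[0,0,0]],
    [-1,[0,0,0],[0,0,0]],
  ],
)

```text
clock: 9.9
ee_pos: [0.5048, -0.1617, 0.0448]
tcp_rot: [-1.571, -0.007, 0.102]
contact_force: [-2.6, -0.7, 6.3]
finger_gap: 0.023
```

Run:
```python
from plan import *
plan(.502,-.161,.17,.103)
S={}
for n in("scene","top"):
    p=r.camera(n); S[n]=p
pickle.dump(S,open("s5.pkl","wb"))
a=cv2.resize(S["scene"]["image"][200:350,330:500],(510,450),interpolation=cv2.INTER_CUBIC)
cv2.imwrite("pics/s5.png",a[:,:,::-1])
```

```text
t 9.9 pos [ 0.5048 -0.1617  0.0448] rot [-1.5706 -0.0067  0.1021] F [-2.6 -0.7  6.3] gap 0.023
shift [-0.0048, -0.3131, 0.0026] turn [-0.0001, -0.0003, 0.0021]
```

View pics/s5.png

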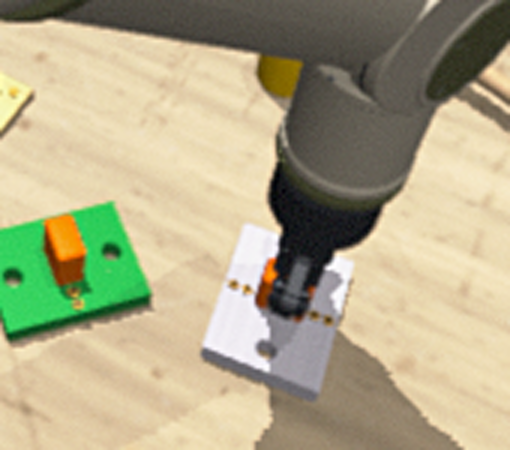

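Call:
send_rows(
  motion=[
    [-1,[0,-0.03,0],[0,0,0]],
    [-1,[0,-0.1,0],[0,0,0]],
    [-1,[0,-0.2,0],[0,0,0]],
    [-1,[0,-0.3,0],[0,0,0]],
    [-1,[0,-0.38,0],[0,0,0]],
    [-1,[0,-0.38,0],[0,0,0]],
  ],
)

```text
clock: 10.75
ee_pos: [0.505, -0.1619, 0.1984]
tcp_rot: [-1.571, -0.011, 0.102]
contact_force: [0.9, 0.8, -5.0]
finger_gap: 0.0233
```

Run:
```python
from plan import *
plan(.531,.1895,.17,-.056)
```

```text
t 10.75 pos [ 0.505  -0.1619  0.1984] rot [-1.5711 -0.0112  0.1022] F [ 0.9  0.8 -5. ] gap 0.0233
shift [0.1534, 0.0725, 0.8673] turn [-0.0002, 0.0504, 0.0036]
```

Plate held (about 5 N weight). Carry it over.

Call:
send_rows(
  motion=[
    [-1,[0.05,0,0.2],[0,0.02,0.003]],
    [-1,[0.08,0,0.35],[0,0.03,0.003]],
    [-1,[0.1,0,0.5],[0,0.05,0.003]],
    [-1,[0.12,0,0.63],[0,0.05,0.003]],
    [-1,[0.14,0.0,0.75],[0,0.05,0.003]],
    [-1,[0.153,0.03,0.84],[0,0.05,0.003]],
    [-1,[0.153,0.07,0.867],[0,0.05,0.003]],
    [-1,[0.153,0.07,0.867],[0,0.05,0.003]],
  ],
)

```text
clock: 11.75
ee_pos: [0.5279, 0.1893, 0.1658]
tcp_rot: [-1.573, 0.007, -0.054]
contact_force: [-1.0, -0.6, -5.4]
finger_gap: 0.0232
```

Run:
```python
from plan import *
plan(.531,.1895,.17,-.056)
S={}
for n in("scene","top"):
    p=r.camera(n); S[n]=p
S["state"]=r.get_state()
pickle.dump(S,open("s6.pkl","wb"))
a=cv2.resize(S["scene"]["image"][130:280,220:380],None,fx=4,fy=4,interpolation=cv2.INTER_CUBIC)
cv2.imwrite("pics/s6.png",a[:,:,::-1])
a=cv2.resize(S["top"]["image"][150:270,220:380],None,fx=4,fy=4,interpolation=cv2.INTER_CUBIC)
cv2.imwrite("pics/t6.png",a[:,:,::-1])
```

```text
t 11.75 pos [0.5279 0.1893 0.1658] rot [-1.5732  0.007  -0.0538] F [-1.  -0.6 -5.4] gap 0.0232
shift [0.0076, -0.0106, 0.0009] turn [0.0008, 0.0007, -0.0022]
```

View pics/s6.png

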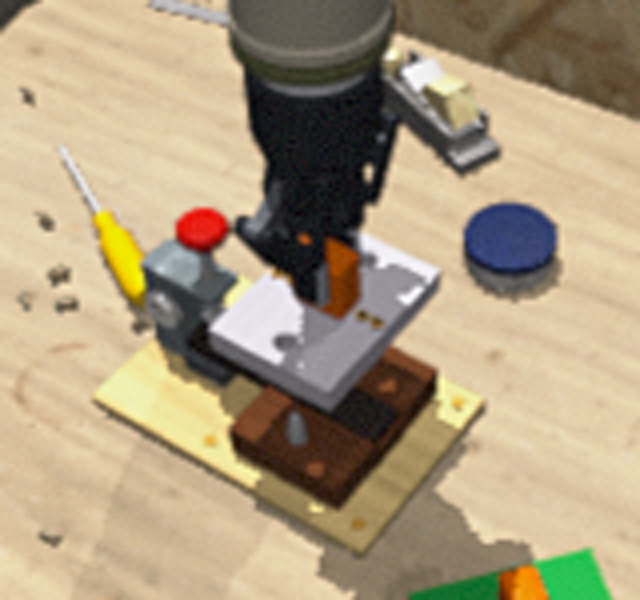

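View pics/t6.png

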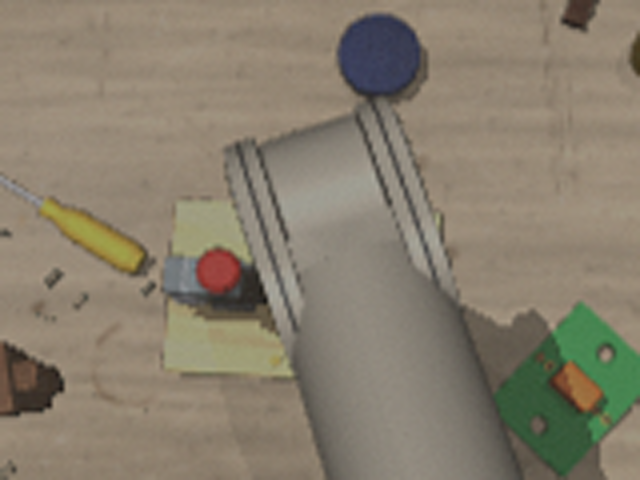

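```bash
cat > fit6.py <<'E'
from h import *
from scipy.optimize import least_squares
S=pickle.load(open("s6.pkl","rb"));p=S["scene"]
def px(c): return (np.array(c,float)+.5)/4-.5+[220,130]
J=[((75,-74,12),(485,405)),((-75,-74,12),(362,553)),((-75,158,12),(93,400)),((-42,0,64),(295,410)),((-42,0,40),(297,443))]
zu=121
P=[((-60,45,18),(211,331)),((-60,-45,18),(332,392)),((60,-45,18),(441,270)),((-42,0,18),(287,342)),((-60,-45,0),(333,410))]
def fit(T,z,free):
    def f(v):
        R=Ro.from_euler('z',v[2]).as_matrix()
        return (proj(p,np.array([a for a,_ in T])/1000@R.T+[v[0],v[1],z+(v[3] if free else 0)])-np.array([px(b) for _,b in T])).ravel()
    o=least_squares(f,[.5,0.2,0]+[0]*free); print(o.x.round(4),f(o.x).reshape(-1,2).round(1).tolist())
fit(J,0,0);fit(J,0,1);fit(P,zu/1000,0);fit(P,zu/1000,1)
print(S["state"]["ee_pos"])
E
python3 fit6.py
```

```text
[ 0.529   0.1892 -0.0566] [[0.5, -1.1], [-0.1, 0.2], [-0.7, -1.0], [0.1, 2.1], [0.2, -0.5]]
[ 0.535   0.1939 -0.0553 -0.0102] [[-0.0, -0.9], [-0.2, -0.1], [-0.1, -0.8], [0.1, 2.2], [0.2, -0.5]]
[ 0.5292  0.1896 -0.0389] [[-0.0, -0.2], [-0.1, 0.1], [-0.0, -0.3], [0.2, -0.1], [-0.0, 0.4]]
[ 0.5316  0.1913 -0.0394 -0.0035] [[0.1, -0.2], [-0.2, 0.1], [-0.2, -0.2], [0.3, -0.0], [-0.1, 0.3]]
[0.52953605 0.18793389 0.16795088]
```

Run:
```python
from plan import *
plan(.530,.1885,.115,-.066)
```

```text
t 11.85 pos [0.5295 0.1879 0.168 ] rot [-1.5717  0.0037 -0.0566] F [ 0.6 -0.  -4.5] gap 0.0232
shift [0.0016, 0.1324, 0.0016] turn [0.0003, 0.003, -0.0012]
```

Call:
send_rows(
  motion=[
    [-1,[0.0015,0.07,0.0015],[0,0.003,-0.001]],
    [-1,[0.0015,0.12,0.0015],[0,0.003,-0.001]],
    [-1,[0.0015,0.13,0.0015],[0,0.003,-0.001]],
    [-1,[0.0015,0.13,0.0015],[0,0.003,-0.001]],
    [-1,[0.0015,0.13,0.0015],[0,0.003,-0.001]],
  ],
)

```text
clock: 12.48
ee_pos: [0.5307, 0.1902, 0.1174]
tcp_rot: [-1.57, -0.002, -0.065]
contact_force: [0.7, 0.8, -4.9]
finger_gap: 0.0233
```

Run:
```python
from plan import *
plan(.530,.1885,.115,-.066)
p=r.camera("scene")
pickle.dump(dict(scene=p,state=r.get_state()),open("s7.pkl","wb"))
a=cv2.resize(p["image"][160:280,230:370],None,fx=5,fy=5,interpolation=cv2.INTER_CUBIC)
cv2.imwrite("pics/s7.png",a[:,:,::-1])
plan(.530,.1885,.115,-.066)
```

```text
t 12.475 pos [0.5307 0.1902 0.1174] rot [-1.5695e+00 -1.5000e-03 -6.4700e-02] F [ 0.7  0.8 -4.9] gap 0.0233
shift [-0.0014, 0.006, -0.0045] turn [-0.0004, 0.0004, 0.0005]
t 12.525 pos [0.5305 0.1903 0.1173] rot [-1.5696e+00 -1.3000e-03 -6.4500e-02] F [-0.3 -0.3 -4.6] gap 0.0231
shift [-0.0011, 0.0056, -0.0047] turn [-0.0004, 0.0005, 0.0004]
```

View pics/s7.png

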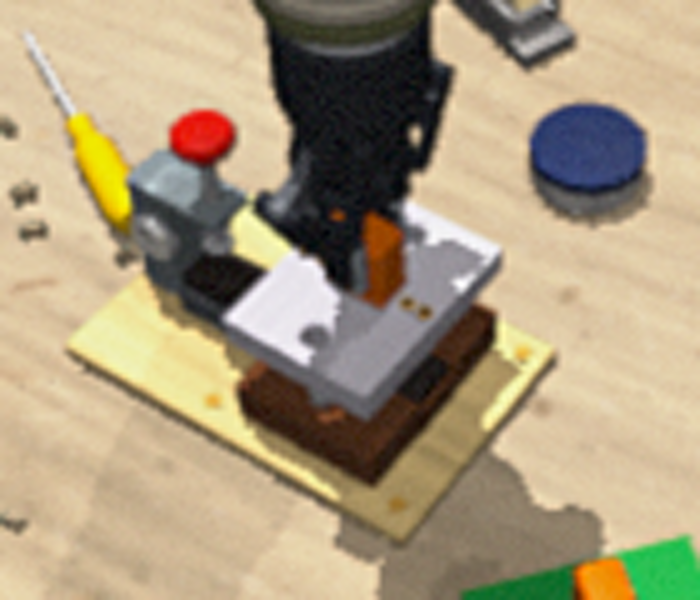

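```bash
cat > fit7.py <<'E'
from h import *
from scipy.optimize import least_squares
S=pickle.load(open("s7.pkl","rb"));p=S["scene"]
def px(c): return (np.array(c,float)+.5)/5-.5+[230,160]
J=[((75,-74,12),(555,353)),((-75,-74,12),(405,531)),((-75,158,12),(68,347)),((-60,-45,12),(374,485)),((0,100,150),(203,131))]
P=[((-60,45,18),(225,318)),((-60,-45,18),(365,397)),((60,-45,18),(502,248)),((-42,0,18),(316,336)),((-60,-45,0),(367,418))]
def fit(T,z,free=0):
    def f(v):
        R=Ro.from_euler('z',v[2]).as_matrix()
        return (proj(p,np.array([a for a,_ in T])/1000@R.T+[v[0],v[1],z])-np.array([px(b) for _,b in T])).ravel()
    o=least_squares(f,[.5,0.2,0]); print(o.x.round(4),f(o.x).reshape(-1,2).round(1).tolist())
fit(J,0);fit(P,.0725)
# draw predicted plate seated/hover overlays
im=cv2.resize(p["image"][160:280,230:370],None,fx=5,fy=5,interpolation=cv2.INTER_CUBIC)[:,:,::-1].copy()
def draw(v,pts,col):
    R=Ro.from_euler('z',v[2]).as_matrix()
    q=(proj(p,np.array(pts)/1000@R.T+[v[0],v[1],0])-[230,160]+.5)*5-.5
    cv2.polylines(im,[np.round(q).astype(int)],True,col,1)
v=(.5302,.1893,-.057)
draw(v,[(75,158,12),(75,-74,12),(-75,-74,12),(-75,158,12)],(255,0,0))
draw(v,[(60,45,40),(60,-45,40),(-60,-45,40),(-60,45,40)],(0,0,255))
draw(v,[(60,45,90.5),(60,-45,90.5),(-60,-45,90.5),(-60,45,90.5)],(0,255,0))
draw(v,[(60,-45,72.5),(-60,-45,72.5)],(0,255,0))
cv2.imwrite("pics/o7.png",im)
E
python3 fit7.py
```

```text
[ 0.5317  0.1905 -0.047 ] [[0.8, -1.5], [-0.0, 1.2], [-1.0, -0.8], [0.3, 1.2], [-0.1, -0.8]]
[ 0.5325  0.1911 -0.0677] [[-0.2, -0.0], [0.1, 0.1], [0.1, -0.1], [-0.1, -0.4], [0.1, 0.3]]
```

View pics/o7.png

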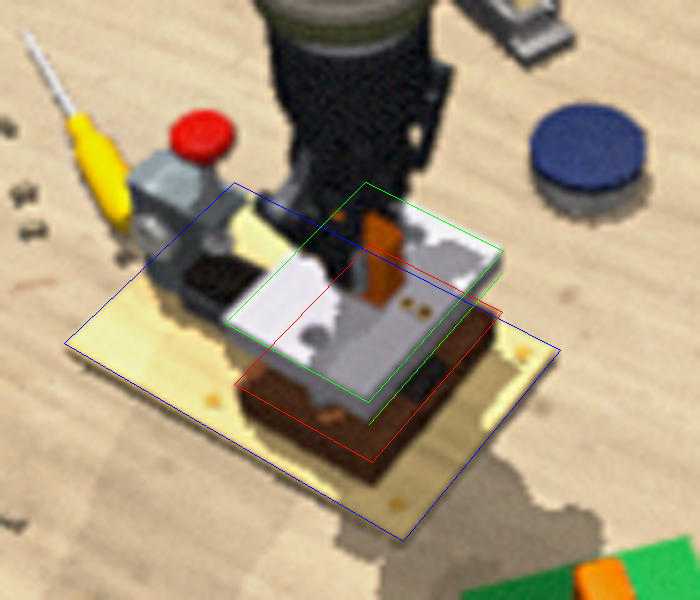

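Run:
```python
from plan import *
plan(.5287,.1885,.103,-.055)
```

```text
t 12.525 pos [0.5305 0.1903 0.1173] rot [-1.5696e+00 -1.3000e-03 -6.4500e-02] F [-0.3 -0.3 -4.6] gap 0.0231
shift [-0.0043, 0.0356, -0.0049] turn [-0.0004, -0.003, 0.0004]
```

Call:
send_rows(
  motion=[
    [-1,[-0.0043,0.0,-0.0045],[0,-0.003,0]],
    [-1,[-0.0043,0.012,-0.0045],[0,-0.003,0]],
    [-1,[-0.0043,0.024,-0.0045],[0,-0.003,0]],
    [-1,[-0.0043,0.036,-0.0045],[0,-0.003,0]],
    [-1,[-0.0043,0.036,-0.0045],[0,-0.003,0]],
  ],
)

```text
clock: 13.15
ee_pos: [0.5278, 0.1885, 0.1012]
tcp_rot: [-1.571, 0.001, -0.055]
contact_force: [0.2, 0.1, -4.8]
finger_gap: 0.0233
```

Run:
```python
from plan import *
p=r.camera("scene")
a=cv2.resize(p["image"][160:280,230:370],None,fx=5,fy=5,interpolation=cv2.INTER_CUBIC)
cv2.imwrite("pics/s8.png",a[:,:,::-1])
plan(.5287,.1885,.103,-.055)
```

```text
t 13.2 pos [0.528  0.1886 0.1016] rot [-1.5708e+00  4.0000e-04 -5.4800e-02] F [ 0.1  0.2 -4.5] gap 0.0231
shift [0.0017, -0.0036, -0.0001] turn [0.0, 0.0001, -0.0001]
```

View pics/s8.png

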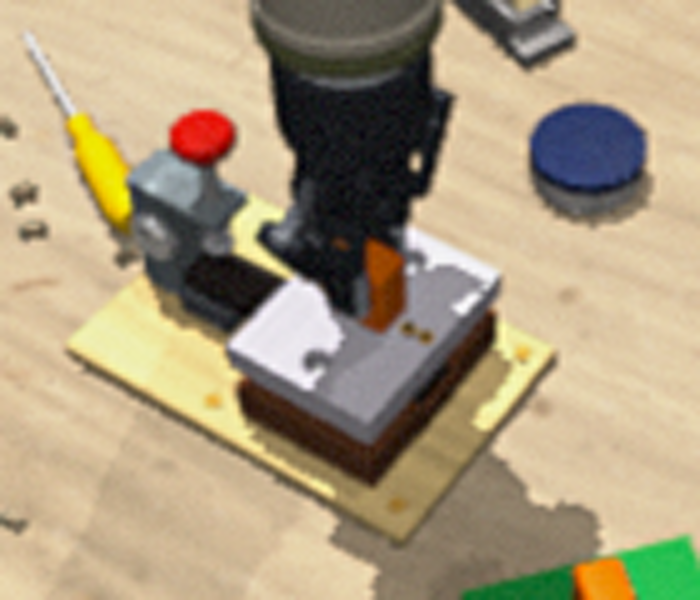

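Call:
send_rows(
  motion=[
    [-1,[0.001,0.006,0],[0,0,0]],
    [-1,[0.001,0.012,0],[0,0,0]],
    [-1,[0.001,0.018,0],[0,0,0]],
    [-1,[0.001,0.018,0],[0,0,0]],
  ],
)

```text
clock: 13.7
ee_pos: [0.5285, 0.1888, 0.0945]
tcp_rot: [-1.57, -0.0, -0.055]
contact_force: [0.7, 0.2, -4.2]
finger_gap: 0.0232
```

Call:
send_rows(
  motion=[
    [-1,[0,0.006,0],[0,0,0]],
    [-1,[0,0.012,0],[0,0,0]],
    [-1,[0,0.018,0],[0,0,0]],
    [-1,[0,0.018,0],[0,0,0]],
  ],
)

```text
clock: 14.2
ee_pos: [0.5285, 0.1888, 0.0872]
tcp_rot: [-1.57, -0.0, -0.055]
contact_force: [1.6, 1.4, -6.4]
finger_gap: 0.0233
```

Run:
```python
from plan import *
plan(.5287,.1885,.085,-.055)
```

```text
t 14.2 pos [0.5285 0.1888 0.0872] rot [-1.5704 -0.     -0.0546] F [ 1.6  1.4 -6.4] gap 0.0233
shift [0.0005, 0.0056, -0.0006] turn [-0.0001, 0.0001, 0.0]
```

Call:
send_rows(
  motion=[
    [-1,[0,0.003,0],[0,0,0]],
    [-1,[0,0.006,0],[0,0,0]],
    [-1,[0,0.006,0],[0,0,0]],
    [-1,[0,0.006,0],[0,0,0]],
  ],
)

```text
clock: 14.7
ee_pos: [0.5286, 0.1887, 0.085]
tcp_rot: [-1.57, -0.0, -0.055]
contact_force: [1.5, 2.0, -5.1]
finger_gap: 0.023
```

Call:
send_rows(
  motion=[
    [-1,[0,0.0025,0],[0,0,0]],
    [-1,[0,0.0025,0],[0,0,0]],
    [-1,[0,0.0025,0],[0,0,0]],
    [-1,[0,0.0025,0],[0,0,0]],
  ],
)

```text
clock: 15.2
ee_pos: [0.5285, 0.1887, 0.0849]
tcp_rot: [-1.57, 0.0, -0.055]
contact_force: [-3.9, -0.3, 5.4]
finger_gap: 0.0231
```

Call:
send_rows(
  motion=[
    [-1,[0,0.0015,0],[0,0,0]],
    [-1,[0,0.0025,0],[0,0,0]],
    [-1,[0,0.0025,0],[0,0,0]],
    [-1,[0,0.0025,0],[0,0,0]],
    [-1,[0,0.0025,0],[0,0,0]],
  ],
)

```text
clock: 15.82
ee_pos: [0.5285, 0.1887, 0.0847]
tcp_rot: [-1.57, 0.0, -0.055]
contact_force: [-9.1, -1.4, 15.9]
finger_gap: 0.0236
```

Run:
```python
from plan import *
p=r.camera("scene")
a=cv2.resize(p["image"][160:280,230:370],None,fx=5,fy=5,interpolation=cv2.INTER_CUBIC)
cv2.imwrite("pics/s9.png",a[:,:,::-1])
plan(.5287,.1885,.085,-.055)
```

```text
t 15.875 pos [0.5285 0.1887 0.0847] rot [-1.5695e+00  3.0000e-04 -5.4700e-02] F [-10.1  -1.5  17.1] gap 0.0231
shift [0.0005, -0.0006, -0.0006] turn [-0.0004, 0.0001, -0.0001]
```

View pics/s9.png

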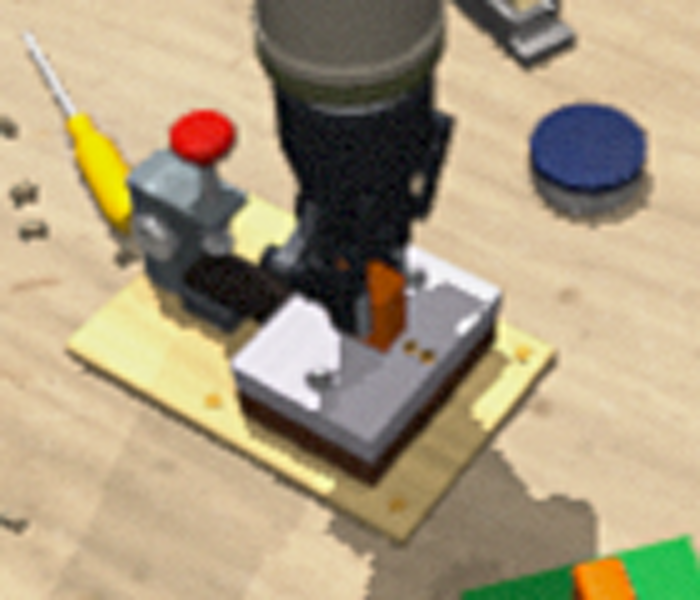

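Call:
send_rows(
  motion=[
    [-1,[-0.0015,0,0],[0,0,0]],
    [-1,[-0.0015,0,0],[0,0,0]],
    [-1,[-0.0015,0,0],[0,0,0]],
    [-1,[-0.0015,0,0],[0,0,0]],
  ],
)

```text
clock: 16.38
ee_pos: [0.5285, 0.1887, 0.0848]
tcp_rot: [-1.569, -0.001, -0.055]
contact_force: [-6.2, -0.7, 13.4]
finger_gap: 0.0231
```

Call:
send_rows(
  motion=[
    [-1,[0,0.0013,0],[0,0,0]],
    [-1,[0,0.0013,0],[0,0,0]],
    [-1,[0,0.0013,0],[0,0,0]],
    [-1,[0,0.0013,0],[0,0,0]],
    [-1,[0,0.0013,0],[0,0,0]],
    [-1,[0,0.0013,0],[0,0,0]],
  ],
)

```text
clock: 17.12
ee_pos: [0.5285, 0.1887, 0.0847]
tcp_rot: [-1.569, -0.001, -0.055]
contact_force: [-9.2, -2.2, 18.9]
finger_gap: 0.0228
```

Run:
```python
from plan import *
p=r.camera("scene")
cv2.imwrite("pics/s10.png",p["image"][:,:,::-1])
plan(.5287,.1885,.085,-.055)
```

```text
t 17.175 pos [0.5285 0.1888 0.0847] rot [-1.5692e+00 -9.0000e-04 -5.4800e-02] F [-9.7 -3.5 19.4] gap 0.0233
shift [0.0006, -0.0007, -0.0006] turn [-0.0005, 0.0, 0.0003]
```

View pics/s10.png

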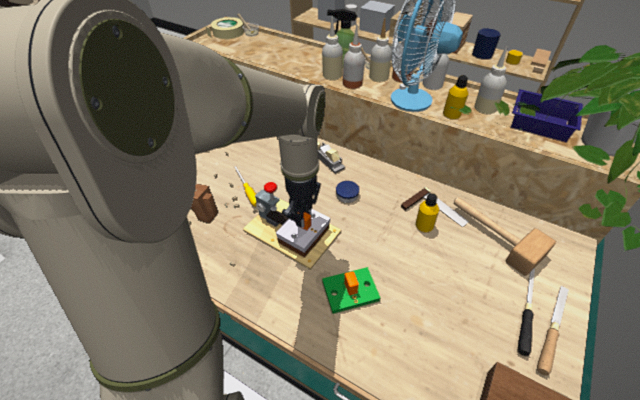

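```bash
python3 -c "
from cell import r
print(r.job_done()); s=r.get_state(); print(s['clock'],s['contact_force'],s['ee_pos'],s['finger_gap'])"
```

```text
the job is handed in; nothing more can be done
None
the job is handed in; nothing more can be done
```

I measured the blank with the gauge, then fitted and pressed the drill plate. I handed the job in at about 17 s, still holding the handle and pressing.

- **Gauge:** I pushed the knob to about its stop. The push force rose past the knob spring's own force and reached 13.9 N. I held it about 1 s and let go. The camera showed the foot on the blank while pressed and the knob back up afterwards.
- **Plate:** I took the aluminium plate (the green look-alike stayed put) and lowered it over both dowels. The camera shows both dowel tips in the holes and the plate flat on the block. It came to rest at a tool height of 84.7 mm, which agrees with the 84.8 mm expected from the block's height.
- **Final push:** I pressed with 19.4 N by the wrist reading, and the plate's weight adds about 5 N on the block. The grip opening was 23 mm.
- **Neighbours:** In the last picture the blank's visible end, the screwdriver, bottle and tin look undisturbed.

**Checks that disagreed or could not be made:**
- The two cameras put the jig about 4 mm apart in x, so I used a blend. The plate still went on without noticeable resistance.
- A sideways force of about 10 N in x remained with the final press. A small sideways nudge lowered it to 6 N, but it came back when I restored the downward push.
- No state could be read after hand-in, so the final second is unchecked.

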